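Set the torque driver to 5 and offer it up to the proud screw

ROBOT

A 7-joint arm with a two-finger parallel gripper is mounted at the origin on the work surface. World frame = base frame: x ahead of the robot, y to its left, z up, the work surface at z = 0. Lengths are in mm, angles in rad, forces in N, time in s.
With the tool pointing down it reaches from about 400 to 875 mm from the base axis. Payload 4.4 kg.
Tool frame: the origin (TCP) lies midway between the tips of the shut fingers; the grasp point (between the pads) lies 19 mm behind it; z points along the fingers, y is the line along which they close (so a half turn about z gives the same grasp; the last joint's range is limited). The gripper opens to 85 mm and grips with 20 to 120 N. Pads are 22 mm wide; open, the fingers measure 114 mm over their backs; the gripper's body (76 mm by 85 mm) begins 54 mm behind the grasp point. The pads swing forward as they close: fully open they stand 13 mm farther back than shut.
Start: joints at [1.223, 0.628, 0.038, 1.517, -0.027, 0.996, -0.02], TCP at [180.783, -624.368, 231.313] pointing down, gripper open.
Joint ranges: [-3.06, 3.06], [-0.37, 2.12], [-1.25, 1.32], [0.18, 2.47], [-1.1, 4.24], [0.23, 1.98], [-2.94, 2.94]. Speed limits (rad/s): [2.57, 2.57, 3.14, 3.14, 3.14, 3.14, 3.14].

INTERFACE

Orientations are given as [roll, pitch, yaw] about the fixed x, y, z axes, in that order (R = Rz(yaw) Ry(pitch) Rx(roll)).
In Python, from cell import ctrl gives the robot as it stands. The module is installed in compiled form; this text tells all that it offers.
- The arm moves only by the tool step_arm, never from a script. Its argument "commands" is one flat list of numbers, 7 for each row, row after row: the shift along the tool's x, y, z in cm, then the turn, a rotation vector about the tool's x, y, z in rad, then the opening, from 0 (shut) to 1 (fully open). A call has 1 to 10 rows; each row is the pose to reach, as a shift and turn from the pose commanded when the call began, along the tool's axes at that moment; what a row does not reach only later rows make up. A row lasts 1/10 s, in which the tool goes at most 50 mm and 8.59 degrees, less where a joint would pass 70% of its speed; a pose out of reach is approached as far as the arm can. A call with a gripper value outside its range is refused whole. The fingers move at their own pace and stop on an object; the grip force is fixed at half the most. Time passes only in rows, so rows that repeat a pose let the fingers close. It gives the time, the measured TCP pose, the force, the opening and the grip force at its end, in the units of the state.
- ctrl.read_state(): the state, without advancing time (a new reading comes with each control period).
- ctrl.get_image(name): name is "side" or "top"; returns a dict with "image" (384x512x3 uint8, red, green, blue), "range_z" (384x512 float32, mm along the optical axis (not along the pixel's ray), 0 where there is no reading), "vfov" (degrees; the focal length in pixels is half the picture's height over the tangent of half this angle, whatever the lens; pixels are square), "cx", "cy" (the principal point, pixels), "D" ([k1, k2, p1, p2, k3] as OpenCV has them; the pictures are not rectified), "world_to_cam" (4x4, takes a point from world to camera coordinates). Camera axes: x right, y down, z forward; pixel columns grow to the right and rows downward; lengths in mm; the calibration is good to about 2 mm. A picture is of the moment at which its call begins.
- ctrl.finish_job(): hands the job in; it is judged then, once.
The state is a dict: "clock": time; "qpos": joint angles; "qd": joint speeds; "tau": joint torques, N m; "eef_pos": TCP position; "tool_rot": TCP orientation; "force": force on the tool from outside, world axes, zero at the start; "torque": the same for the moment, N m; "width": finger opening in mm; "gripper_force": force on a finger pad.
Only numpy, scipy, OpenCV 4.12 (cv2) and the standard library are available. Lean on these libraries where they do the work, as an engineer would, in place of code of your own. Each camera call takes 0.05 s, during which the arm holds its last target. There are 200 camera calls.

TASK

The bearing cover on the housing in the tilted vise still has one screw standing proud. With the orange torque driver still standing in its nest in the blue rack, turn its black scale sleeve until the 5 is at the index line; then draw the driver up out of the nest, tip it over to the slope of the screw and offer it up: bit pointing squarely at the proud screw's head, in line with it and a finger's breadth or so (20 mm) short of it, touching nothing. Finish while holding it there steadily in the gripper, still set to 5 (do not put it down or let go), and leave the nut driver, oil bottle and wire spool where they are.

Things in the scene. Friction and masses are not known exactly. Their poses are not given: they have to be found in the camera images.
- driver: Torque driver, 197 mm, about 260 g, bit-down in either nest. Origin at the bit's tip (20 mm above the bench), z to the butt, x to the white index line. From the tip: bit dia 7 to 32 mm, chuck dia 13 to 60, nose dia 19 to 75, hexagon collar (28 across flats) to 93, orange barrel to 167 (dia 31, widening to 37 at 115-165), black sleeve 168-196.5. Best held by the barrel.
- driver_grip (a point): Point on the driver's axis in the straight part of the orange barrel (dia 37), 140 mm from the tip; axes as the driver's.
- sleeve_grip (a point): Point on the driver's axis in the sleeve's fluted knob (dia 25), 184.5 mm from the tip. Knob from 12 mm below this point to its flat top 12 mm above; under it a 4.5 mm tall conical skirt with white numerals 1 to 6, dia 32 at its foot. z to the butt; x and y turn with the sleeve.
- sleeve (a joint): Angle of the scale sleeve, rad: 0 with the 1 at the index line, 0.349 more per number (5 at 1.396, 6 at 1.745; stops outside 1 and 6). Grows clockwise seen from the butt (from above in the rack). Clicks at each number (0.05 N m) and springs to the nearest when let go. Starts near 1, 2 or 3. The hexagon has 0.07 rad of play in the nest, taken up before the sleeve turns.
- rack: Blue tool rack with black top, bolted down, 72 (x) by 190 (y) by 111 mm tall; origin at the centre of its foot, z up. Two nests at x = 0, y = +50 and -50 mm: slots 29 by 35 mm, 16 mm deep, take the hexagon collar and stop it turning; below is a 25 mm square hole for nose and chuck. The driver's barrel starts 2 mm above the rack's top; the bit must rise 95 mm to clear it.
- screw (a point): Centre of the outer face of the proud screw's head: yellow zinc-plated socket-head screw, head dia 13, 8 mm tall, top 20 mm above the cover (the other three are dark and 12 mm lower). z points out along the screw's axis: 45 degrees up and leftwards, over the middle of the bench. About 167 mm above the bench.
- vise: Green tilting vise bolted to the bench, bed locked at 45 degrees so that the work faces up and to the left (+y). Origin on the bench, z up, x to its rear (right); the screw's head is above x = 0, y = +24 mm. Foot plate 190 by 100 mm, from 38 mm before the origin to 152 behind; highest point (cross handle of its clamp screw, behind the work) 195 mm.
- housing: Grey cast housing with light grey bearing cover (86 by 64 mm), clamped in the vise, with the tilted bed and jaws; fixed. Origin on the tilt hinge, 35 mm above the bench; x up the slope, z straight out of the cover. Cover face at z = 68 mm, boss (dia 40) to 76, shaft end to 82; proud screw at x = 99, y = 24, head z = 80 to 88 mm.
- nut_driver: Bystander: blue-handled nut driver in the rack's other nest, 178 mm long, handle dia 33, same hexagon collar; origin at its tip, 20 mm above the bench, z up.
- oil: Bystander: white oil bottle with a red cap, dia 48, 130 mm tall, standing on the bench; origin at the centre of its underside.
- spool: Bystander: spool of brass stitching wire with wooden flanges, dia 90, 50 mm tall, standing on the bench; origin at the centre of its underside.

How it is judged:
By the outcome, as a careful person would: the job done as asked, in the order asked, and still so for the second after the job is handed in, while the arm keeps its last pose, push and grip.
It also fails if it takes over 48 s, if anything falls off the work surface, if the arm or the gripper's body presses on something with over 40 N, if the wrist force passes 120 N, or if a joint passes its speed limit or range.

## Working session

There is one attempt and no reset: what is moved stays moved. The work goes in short steps, Python scripts to look and compute and a tool call to move; the robot and the scene stay as the last step left them, time stands still between calls to the robot, and variables do not carry over. Pictures are saved under pics/ and viewed, at most 14 in all, crops included, and the job is handed in when it is done.

Besides the shell and the picture viewer there is one more tool, called after "Request:" in YAML: its name, and indented under it one key for each argument. step_arm: Moves the arm, as the interface text tells. Its arguments: {"type":"object","properties":{"commands":{"type":"array"}},"required":["commands"]}

```bash
mkdir -p pics; cat > h.py <<'E'
import numpy as np, cv2
from cell import ctrl
from scipy.spatial.transform import Rotation as R
def grab(n):
    d=ctrl.get_image(n); f=384/2/np.tan(np.radians(d["vfov"])/2)
    d["K"]=np.array([[f,0,d["cx"]],[0,f,d["cy"]],[0,0,1.]]); d["D"]=np.array(d["D"],float); d["T"]=np.array(d["world_to_cam"]); return d
def cloud(d):
    v,u=np.mgrid[0:384,0:512]
    p=cv2.undistortPoints(np.stack([u,v],-1).reshape(-1,1,2).astype(float),d["K"],d["D"]).reshape(384,512,2)
    z=d["range_z"].astype(float); c=np.stack([p[...,0]*z,p[...,1]*z,z],-1)
    T=d["T"]; w=(c-T[:3,3])@T[:3,:3]; w[z<=0]=np.nan; return w
def proj(d,P):
    T=d["T"]; return cv2.projectPoints(np.atleast_2d(np.array(P,float)),cv2.Rodrigues(T[:3,:3])[0],T[:3,3],d["K"],d["D"])[0].reshape(-1,2)
def save(n,img,box=None,s=1):
    if box: img=img[box[1]:box[3],box[0]:box[2]]
    img=cv2.resize(img,None,fx=s,fy=s,interpolation=cv2.INTER_CUBIC); cv2.imwrite("pics/"+n,img[...,::-1])
E
python3 - <<'E'
from h import *
ims=[]
for n in("side","top"):
    d=grab(n); np.savez(n+".npz",c=cloud(d),im=d["image"]); save(n+"0.png",d["image"],s=1.5); print(n,d["K"][0,0],d["T"].round(2).tolist())
s=ctrl.read_state(); print({k:np.round(v,3).tolist() for k,v in s.items()})
E
```

```text
side 408.82537402511383 [[-0.86, -0.51, -0.02, 534.57], [-0.32, 0.57, -0.75, 295.83], [0.39, -0.65, -0.66, 855.84], [0.0, 0.0, 0.0, 1.0]]
top 456.6282653622617 [[-0.02, -1.0, 0.02, 6.13], [-0.99, 0.02, -0.16, 600.77], [0.16, -0.03, -0.99, 1102.32], [0.0, 0.0, 0.0, 1.0]]
{'clock': 0.1, 'qpos': [1.223, 0.629, 0.038, 1.518, -0.027, 0.996, -0.02], 'qd': [0.001, -0.001, 0.001, -0.005, 0.001, 0.0, 0.0], 'tau': [0.002, -56.453, 1.23, -19.397, 0.011, 0.005, -0.0], 'eef_pos': [180.63, -623.824, 230.477], 'tool_rot': [-3.14, 0.0, 0.282], 'force': [0.171, -0.086, 0.517], 'torque': [0.025, 0.011, -0.022], 'gripper_force': 0.0, 'width': 85.604}
```

View pics/side0.png

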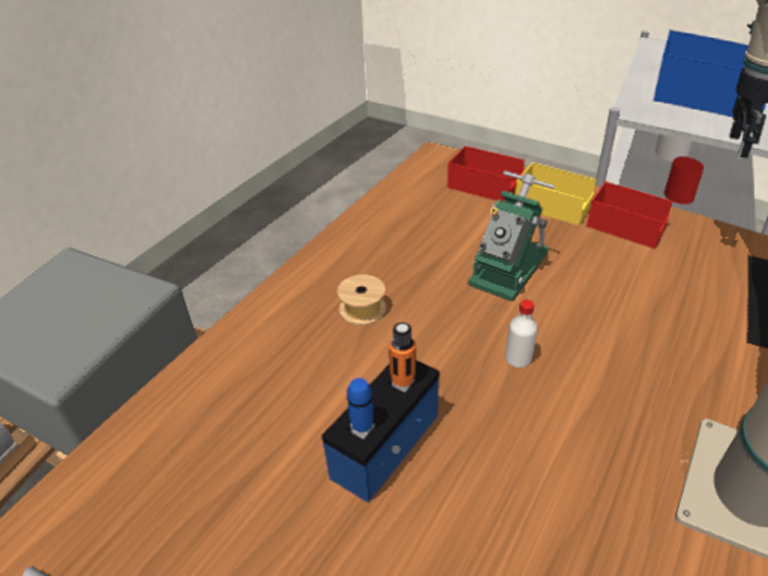

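View pics/top0.png

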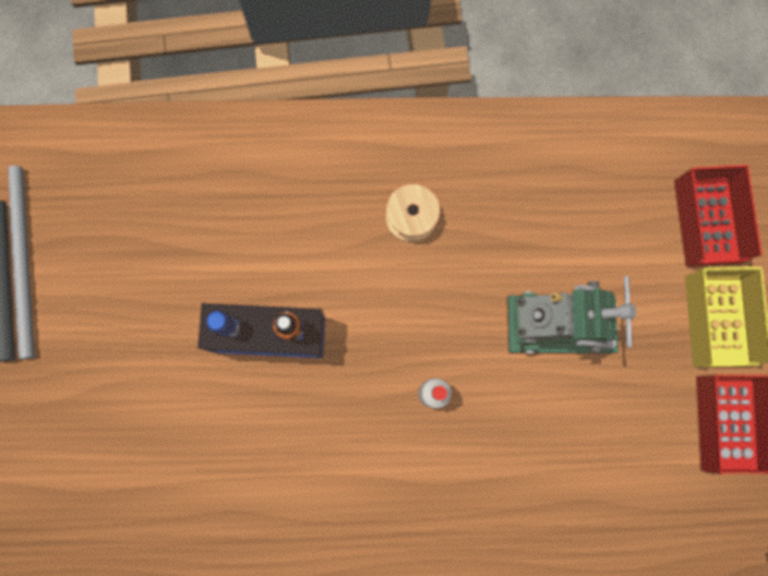

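The side view shows the driver at (401,355) in the near nest, the nut driver at (360,405), the vise at (510,240) and the yellow screw at (494,211). In the top view the driver is at (285,323), the screw at (556,297), the spool at (413,212) and the oil bottle at (436,393).

```bash
python3 - <<'E'
from h import *
for n in("side","top"):
    z=np.load(n+".npz"); c=z["c"]; im=z["im"]; hsv=cv2.cvtColor(im,cv2.COLOR_RGB2HSV); X,Y,Z=np.moveaxis(c,-1,0)
    print(n)
    m=(abs(Z-111)<4)&(abs(Y)<450)&(X>300)&(X<900)&(hsv[...,2]<70)
    k,l,st,_=cv2.connectedComponentsWithStats(m.astype(np.uint8)); m=l==1+st[1:,4].argmax()
    print("rack",cv2.minAreaRect(c[m][:,:2].astype(np.float32)),m.sum())
    print('bounds x',np.nanpercentile(X[m],[1,99]),'y',np.nanpercentile(Y[m],[1,99]))
    t=(Z>205)&(Z<225)&(abs(Y-200)<150)&(X>400)&(X<800)
    print("sleeve top",np.median(c[t],0),t.sum(), c[t].min(0),c[t].max(0))
    t2=t&(Z>213); print(c[t2].mean(0),t2.sum())
    o=(hsv[...,0]<14)&(hsv[...,1]>190)&(Z>115)&(Z<200)&(X>400)&(X<800)&(Y>-50)&(Y<350)
    print("orange",c[o].mean(0),o.sum())
    ye=(hsv[...,0]>14)&(hsv[...,0]<30)&(hsv[...,1]>120)&(Z>140)&(Z<185)&(X>450)&(X<800)&(Y<-100)
    print("screw",np.argwhere(ye)[:,::-1].mean(0),c[ye].mean(0),c[ye].min(0),c[ye].max(0),ye.sum())
    # cover plane: points light grey
    g=(hsv[...,1]<40)&(Z>80)&(Z<170)&(X>500)&(X<800)&(Y<-150)&(Y>-450)
    p=c[g]; 
    from numpy.linalg import svd
    best=None; rng=np.random.default_rng(0)
    for i in range(500):
        a=p[rng.integers(len(p),size=3)]; nn=np.cross(a[1]-a[0],a[2]-a[0]); 
        if np.linalg.norm(nn)<1: continue
        nn/=np.linalg.norm(nn); q=abs((p-a[0])@nn)<2
        if best is None or q.sum()>best.sum(): best=q
    q=p[best]; nn=svd(q-q.mean(0))[2][2]; nn*=np.sign(nn[2]); print("cover n",nn,q.mean(0),best.sum())
    s=(hsv[...,1]>60)&(Z>40)&(Z<60)&(X>550)&(Y>-100)&(Y<150); print("spool",np.median(c[s],0) if s.sum() else None)
    r=(Z>115)&(Z<140)&(X>300)&(X<620)&(Y>-150)&(Y<100); print("oil",c[r].mean(0))
    hi=(Z>175)&(Z<215)&(Y<-100)&(X>450)&(X<800);print("vise top",c[hi].min(0),c[hi].max(0))
    gr=(hsv[...,0]>60)&(hsv[...,0]<95)&(hsv[...,1]>90)&(Z>5)&(Z<40)&(X>450)&(X<800)&(Y<-100); print("foot",cv2.minAreaRect(c[gr][:,:2].astype(np.float32)))
im=np.load("side.npz")["im"]; a=cv2.resize(im[205:265,240:300],None,fx=8,fy=8,interpolation=cv2.INTER_CUBIC)
im=np.load("top.npz")["im"]; b=cv2.resize(im[195:225,175:205],(480,480),interpolation=cv2.INTER_CUBIC)
save("crop1.png",np.hstack([a,b]),s=.8)
E
```

```text
side
rack ((530.6973266601562, 189.02964782714844), (190.5109405517578, 73.17017364501953), 85.36473846435547) 1543
bounds x [493.28932809 570.52271768] y [ 98.6241112  283.33052312]
sleeve top [525.3733461  142.4812008  214.38897554] 125 [514.42475187 127.26709829 205.31065046] [540.63264677 151.79797854 217.97343212]
[527.10396165 138.98525546 215.17610105] 85
orange [521.07565999 150.29228173 155.10883998] 257
screw [334.88 136.44] [ 554.38238028 -285.98511726  168.28468661] [ 500.70217743 -364.02779398  153.1686154 ] [ 569.43562813 -256.90547059  184.79406464] 25
cover n [-0.0119304   0.70480189  0.70930386] [ 537.15650038 -253.00855465  127.12743317] 284
spool [732.20020062 -58.4065224   48.4139609 ]
oil [423.85252677 -84.44791863 124.98648323]
vise top [  450.07966674 -1361.53477956   175.37884563] [ 586.72760302 -341.21754284  201.22404125]
foot ((535.3359985351562, -312.418701171875), (186.1090545654297, 95.72197723388672), 87.70407104492188)
top
rack ((529.4674072265625, 172.98785400390625), (158.06272888183594, 67.4516830444336), 86.1073989868164) 673
bounds x [495.50247357 563.13263283] y [ 95.04732973 243.96346193]
sleeve top [528.58499022 138.7750137  216.66378753] 119 [517.64283511 126.68787428 205.04777999] [541.23323358 152.01020603 222.05185655]
[529.04070785 138.87552914 217.03026119] 109
orange [nan nan nan] 0
screw [370.45 197.3 ] [ 565.06354129 -264.87562006  169.6111018 ] [ 560.7632454  -273.32206998  160.31167692] [ 570.50319143 -259.27970345  176.77637441] 20
cover n [0.05118405 0.70768008 0.70467659] [ 539.72475295 -253.33900281  132.88386766] 376
spool [736.28399582 -60.60628983  50.69775674]
oil [430.94110965 -78.88967047 129.064733  ]
vise top [ 484.57808459 -377.47533906  175.32133617] [ 590.43246031 -260.08221635  204.14380172]
foot ((0.0, 0.0), (0.0, 0.0), 0.0)<stdin>:13: RuntimeWarning: Mean of empty slice.
  ret = um.true_divide(
```

View pics/crop1.png

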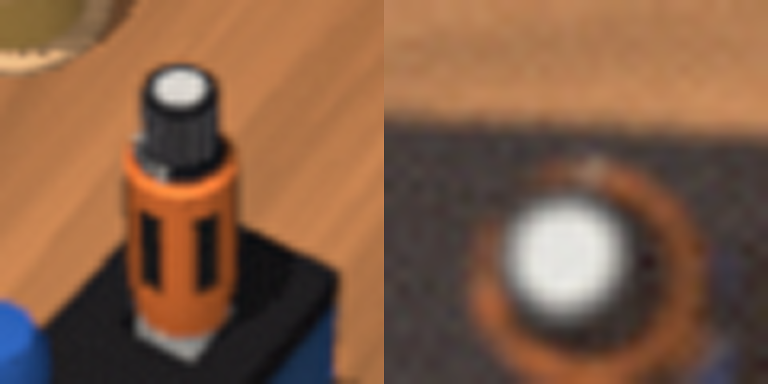

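The crop shows the index line pointing roughly towards +x, but the numerals can't be read. So I'll zero the sleeve at the stop beyond 1 and count up from there. First move: above the sleeve.

```bash
cat >> h.py <<'E'
def go(p,Rt):
    s=ctrl.read_state(); R0=R.from_euler("xyz",s["tool_rot"]); Rt=Rt if isinstance(Rt,R) else R.from_euler("xyz",Rt)
    d=R0.inv().apply(np.array(p)-s["eef_pos"])/10; r=(R0.inv()*Rt).as_rotvec()
    print("shift cm",d.round(2),"turn",r.round(3),"| rows",round(max(np.linalg.norm(d)/5,np.linalg.norm(r)/.15),1))
    print("q",np.round(s["qpos"],2),"F",np.round(s["force"],1),"T",np.round(s["torque"],3),"clk",s["clock"],"w",s["width"])
E
python3 - <<'E'
from h import *
go([528,139,262],[np.pi,0,1.8])
for n in("side","top"):
    z=np.load(n+".npz"); c=z["c"]; im=z["im"]; hsv=cv2.cvtColor(im,cv2.COLOR_RGB2HSV); X,Y,Z=np.moveaxis(c,-1,0)
    m=(abs(X-563)<15)&(abs(Y+260)<22)&(Z>145)&(Z<180)
    nz=np.array([.028,.706,.707]); h=c@nz
    print(n,"cover h",np.median(h[(hsv[...,1]<40)&(abs(X-540)<45)&(abs(Y+253)<35)&(Z>90)&(Z<170)]))
    for v,u in np.argwhere(m): print((u,v),c[v,u].round(0),h[v,u].round(1),hsv[v,u])
E
```

```text
shift cm [ 54.58 -63.62  -3.05] turn [-1.000e-03 -1.000e-03 -1.518e+00] | rows 16.8
q [ 1.22  0.63  0.04  1.52 -0.03  1.   -0.02] F [ 0.2 -0.1  0.5] T [ 0.025  0.011 -0.022] clk 0.1 w 85.60402688149495
side cover h -72.60691649672586
(np.int64(328), np.int64(138)) [ 567. -264.  171.] -49.4 [ 17 125 226]
(np.int64(329), np.int64(138)) [ 565. -266.  171.] -51.4 [ 18 123 224]
(np.int64(330), np.int64(138)) [ 562. -268.  170.] -53.0 [ 22 118 192]
(np.int64(327), np.int64(139)) [ 569. -264.  167.] -52.3 [ 18 151 228]
(np.int64(328), np.int64(139)) [ 566. -261.  170.] -48.7 [ 18 144 182]
(np.int64(329), np.int64(139)) [ 564. -264.  169.] -51.4 [ 19 144 167]
(np.int64(330), np.int64(139)) [ 562. -268.  167.] -55.8 [ 19 143 233]
(np.int64(331), np.int64(139)) [ 560. -270.  166.] -57.7 [ 22  85 185]
(np.int64(327), np.int64(140)) [ 569. -263.  164.] -53.7 [ 19 149 233]
(np.int64(328), np.int64(140)) [ 566. -262.  166.] -51.9 [ 18 143 136]
(np.int64(329), np.int64(140)) [ 562. -261.  168.] -50.1 [ 18 136 105]
(np.int64(330), np.int64(140)) [ 559. -261.  168.] -49.8 [ 19 148 208]
(np.int64(331)
[... 10155 characters left out ...]
(371), np.int64(205)) [ 550. -271.  149.] -70.4 [ 43  13 139]
(np.int64(372), np.int64(205)) [ 550. -273.  150.] -70.8 [ 43  13 142]
(np.int64(373), np.int64(205)) [ 550. -275.  152.] -70.9 [ 35  11 139]
(np.int64(374), np.int64(205)) [ 549. -277.  153.] -71.4 [ 43  13 140]
(np.int64(375), np.int64(205)) [ 549. -277.  159.] -68.1 [ 42   9 137]
(np.int64(376), np.int64(205)) [ 548. -279.  162.] -67.0 [ 41  14 143]
(np.int64(377), np.int64(205)) [ 548. -282.  160.] -70.5 [ 34  15 138]
(np.int64(363), np.int64(206)) [ 548. -253.  147.] -59.4 [ 35  11 135]
(np.int64(364), np.int64(206)) [ 548. -255.  146.] -61.4 [ 36   9 138]
(np.int64(365), np.int64(206)) [ 548. -257.  149.] -61.0 [ 25  11 139]
```

Screw head face centre is about (564, -262, 168), from both cameras. Its height and its 20 mm above the cover both agree with the spec.

Request:
step_arm:
  commands: [5, -6, -5, 0, 0, 0, 1, 54.6, -63.6, -5, 0, 0, -1.52, 1, 54.6, -63.6, -5, 0, 0, -1.52, 1, 54.6, -63.6, -5, 0, 0, -1.52, 1, 54.6, -63.6, -5, 0, 0, -1.52, 1, 54.6, -63.6, -5, 0, 0, -1.52, 1, 54.6, -63.6, -5, 0, 0, -1.52, 1, 54.6, -63.6, -5, 0, 0, -1.52, 1, 54.6, -63.6, -5, 0, 0, -1.52, 1, 54.6, -63.6, -5, 0, 0, -1.52, 1]

```text
clock: 1.1
eef_pos: [384.8, -174.8, 271.4]
tool_rot: [3.141, 0.0, 1.638]
force: [1.2, -0.8, -0.5]
width: 85.5
gripper_force: 0.0
```

```bash
python3 -c "
from h import *
go([528,139,262],[np.pi,0,1.8])"
```

```text
shift cm [30.36 16.38  0.93] turn [ 0.     0.    -0.162] | rows 6.9
q [ 0.69  0.27 -0.42  2.05  0.14  0.85  0.26] F [ 1.2 -0.8 -0.5] T [ 0.01  -0.04   0.044] clk 1.1 w 85.5002546327137
```

Request:
step_arm:
  commands: [30.4, 16.4, 1, 0, 0, -0.16, 1, 30.4, 16.4, 1, 0, 0, -0.16, 1, 30.4, 16.4, 1, 0, 0, -0.16, 1, 30.4, 16.4, 1, 0, 0, -0.16, 1, 30.4, 16.4, 1, 0, 0, -0.16, 1, 30.4, 16.4, 1, 0, 0, -0.16, 1, 30.4, 16.4, 1, 0, 0, -0.16, 1, 30.4, 16.4, 1, 0, 0, -0.16, 1, 30.4, 16.4, 1, 0, 0, -0.16, 1]

```text
clock: 2.0
eef_pos: [529.2, 137.8, 260.6]
tool_rot: [-3.14, -0.0, 1.794]
force: [0.0, -0.5, -0.4]
width: 85.6
gripper_force: 0.0
```

```bash
python3 - <<'E'
from h import *
go([528.5,139,195],[np.pi,0,1.8])
d=grab("side"); p=proj(d,[[528.5,139,216.5],[528.5,139,195]]); print(p)
c=p.mean(0).astype(int); save("s2.png",d["image"],(c[0]-60,c[1]-60,c[0]+60,c[1]+50),5)
E
```

```text
shift cm [ 0.13 -0.03  6.56] turn [-0.002 -0.    -0.006] | rows 1.3
q [ 0.03  0.48 -0.5   1.76  0.27  0.97 -0.35] F [ 0.  -0.5 -0.4] T [-0.044  0.063  0.036] clk 2.0 w 85.61846186029214
[[267.42958821 218.25399585]
 [267.55519488 225.7509168 ]]
```

View pics/s2.png

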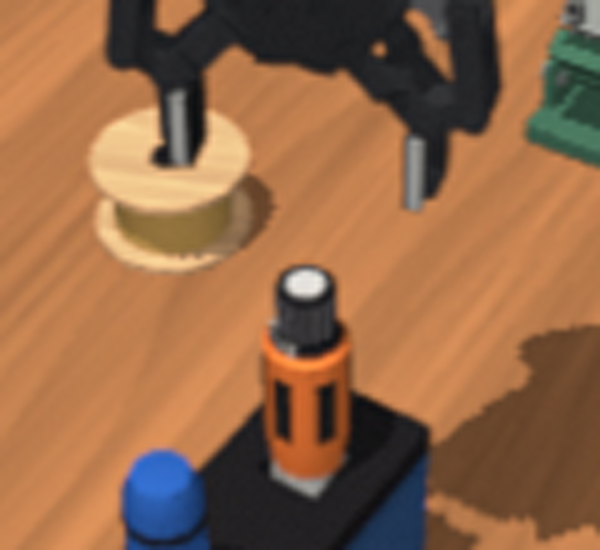

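The open fingers straddle the sleeve (sleeve top at (305,283), pads at x of about 175 and 413). Next: descend, then close.

Request:
step_arm:
  commands: [0.1, 0, 3.5, 0, 0, 0, 1, 0.1, 0, 6.6, 0, 0, 0, 1, 0.1, 0, 6.6, 0, 0, 0, 0.5, 0.1, 0, 6.6, 0, 0, 0, 0.2, 0.1, 0, 6.6, 0, 0, 0, 0, 0.1, 0, 6.6, 0, 0, 0, 0, 0.1, 0, 6.6, 0, 0, 0, 0, 0.1, 0, 6.6, 0, 0, 0, 0]

```text
clock: 2.85
eef_pos: [530.2, 138.0, 197.0]
tool_rot: [3.139, 0.0, 1.792]
force: [-0.9, 0.9, 5.0]
width: 21.9
gripper_force: 58.5
```

```bash
python3 -c "
from h import *
go([528.5,139,195],[np.pi,0,1.8])"
```

```text
shift cm [ 0.14 -0.15  0.2 ] turn [ 0.003  0.    -0.008] | rows 0.1
q [ 0.    0.56 -0.46  1.84  0.33  0.82 -0.41] F [-0.9  0.9  5. ] T [-0.146  0.304  0.01 ] clk 2.85 w 21.944029488965406
```

Request:
step_arm:
  commands: [0, 0, 0, 0, 0, -0.1, 0, 0, 0, 0, 0, 0, -0.2, 0, 0, 0, 0, 0, 0, -0.2, 0]

```text
clock: 3.15
eef_pos: [530.1, 137.6, 197.0]
tool_rot: [3.14, 0.001, 1.992]
force: [-1.1, -1.3, 5.5]
width: 21.9
gripper_force: 58.7
```

```bash
python3 -c "
from h import *
print(ctrl.read_state()['tool_rot']);go([528.5,139,195],[np.pi,0,1.8])"
```

```text
[3.13974942e+00 5.86091082e-04 1.99179577e+00]
shift cm [ 0.19 -0.09  0.2 ] turn [0.002 0.    0.192] | rows 1.3
q [ 0.04  0.57 -0.52  1.84  0.37  0.83 -0.25] F [-1.1 -1.3  5.5] T [-0.246  0.341 -0.384] clk 3.15 w 21.912564326178515
```

Request:
step_arm:
  commands: [0, 0, 0, 0, 0, -0.1, 0, 0, 0, 0, 0, 0, -0.1, 0]

```text
clock: 3.35
eef_pos: [529.6, 138.2, 197.0]
tool_rot: [3.14, 0.0, 2.094]
force: [-1.5, 0.8, 7.3]
width: 22.3
gripper_force: 59.1
```

```bash
python3 -c "
from h import *
print(ctrl.read_state()['tool_rot']);go([528.5,139,195],[np.pi,0,1.8])"
```

```text
[3.14019135e+00 1.73300676e-04 2.09356819e+00]
shift cm [ 0.12 -0.06  0.2 ] turn [ 0.001 -0.     0.294] | rows 2.0
q [ 0.06  0.57 -0.55  1.84  0.39  0.84 -0.16] F [-1.5  0.8  7.3] T [-0.055  0.633  0.009] clk 3.35 w 22.26588078481747
```

Request:
step_arm:
  commands: [0, 0, 0, 0, 0, -0.05, 0, 0, 0, 0, 0, 0, -0.05, 0]

```text
clock: 3.55
eef_pos: [529.6, 138.2, 197.0]
tool_rot: [3.14, 0.0, 2.142]
force: [-2.1, 0.7, 6.4]
width: 22.3
gripper_force: 59.1
```

```bash
python3 -c "
from h import *
go([528.5,139,195],[np.pi,0,1.8])"
```

```text
shift cm [ 0.13 -0.05  0.2 ] turn [0.001 0.    0.342] | rows 2.3
q [ 0.06  0.58 -0.56  1.83  0.4   0.84 -0.13] F [-2.1  0.7  6.4] T [ 0.003  0.595 -0.206] clk 3.55 w 22.30438431625228
```

Request:
step_arm:
  commands: [0, 0, 0, 0, 0, -0.1, 0, 0, 0, 0, 0, 0, -0.1, 0]

```text
clock: 3.75
eef_pos: [530.1, 138.0, 196.9]
tool_rot: [3.14, 0.001, 2.243]
force: [-1.1, -1.5, 6.6]
width: 21.8
gripper_force: 59.3
```

```bash
python3 - <<'E'
from h import *
go([528.5,139,195],[np.pi,0,1.8])
d=grab("side"); save("s3.png",d["image"],(237,195,297,255),8)
E
```

```text
shift cm [ 0.18 -0.06  0.19] turn [0.002 0.001 0.443] | rows 3.0
q [ 0.08  0.58 -0.59  1.83  0.42  0.85 -0.04] F [-1.1 -1.5  6.6] T [-0.117  0.382 -0.008] clk 3.75 w 21.779144731676475
```

View pics/s3.png

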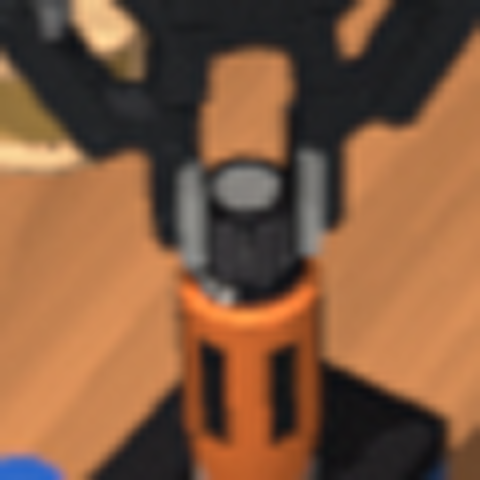

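The numerals visible on the skirt at (205–230,290) have moved to the front, so the sleeve is turning towards 1. I'll keep turning to find the stop.

Request:
step_arm:
  commands: [0, 0, 0, 0, 0, -0.1, 0, 0, 0, 0, 0, 0, -0.1, 0]

```text
clock: 4.0
eef_pos: [530.0, 137.9, 196.8]
tool_rot: [3.14, 0.001, 2.343]
force: [-1.7, -1.0, 6.9]
width: 22.3
gripper_force: 59.3
```

```bash
python3 -c "
from h import *
go([528.5,139,195],[np.pi,0,1.8])"
```

```text
shift cm [ 0.18 -0.03  0.18] turn [0.002 0.001 0.543] | rows 3.6
q [ 0.1   0.59 -0.62  1.83  0.44  0.86  0.04] F [-1.7 -1.   6.9] T [-0.234  0.444 -0.024] clk 4.0 w 22.307548190767772
```

Request:
step_arm:
  commands: [0, 0, 0, 0, 0, -0.1, 0, 0, 0, 0, 0, 0, -0.1, 0]

```text
clock: 4.2
eef_pos: [529.9, 137.8, 196.8]
tool_rot: [3.14, 0.001, 2.441]
force: [-2.0, -1.6, 7.2]
width: 22.3
gripper_force: 59.4
```

```bash
python3 -c "
from h import *
go([528.5,139,195],[np.pi,0,1.8])"
```

```text
shift cm [ 0.19 -0.    0.18] turn [0.001 0.    0.641] | rows 4.3
q [ 0.12  0.59 -0.65  1.83  0.46  0.87  0.12] F [-2.  -1.6  7.2] T [-0.188  0.555 -0.554] clk 4.2 w 22.336936524937457
```

Request:
step_arm:
  commands: [0, 0, 0, 0, 0, -0.1, 0, 0, 0, 0, 0, 0, -0.1, 0]

```text
clock: 4.4
eef_pos: [530.7, 137.5, 196.8]
tool_rot: [3.14, 0.003, 2.542]
force: [-0.4, -1.1, 6.8]
width: 22.2
gripper_force: 59.5
```

```bash
python3 - <<'E'
from h import *
go([528.5,139,195],[np.pi,0,1.8])
d=grab("side"); save("s4.png",d["image"],(237,195,297,255),8)
E
```

```text
shift cm [0.27 0.   0.18] turn [0.002 0.002 0.742] | rows 4.9
q [ 0.13  0.6  -0.67  1.83  0.48  0.87  0.2 ] F [-0.4 -1.1  6.8] T [-0.377  0.111 -0.093] clk 4.4 w 22.21006028789575
```

View pics/s4.png

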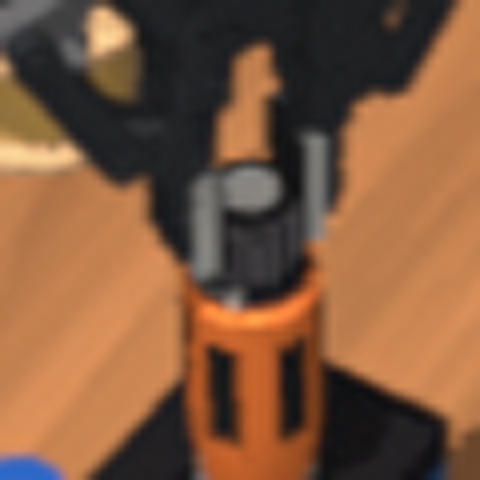

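Request:
step_arm:
  commands: [0, 0, 0, 0, 0, -0.1, 0, 0, 0, 0, 0, 0, -0.2, 0]

```text
clock: 4.65
eef_pos: [531.6, 137.4, 197.0]
tool_rot: [3.14, 0.004, 2.743]
force: [2.1, -1.6, 4.2]
width: 22.2
gripper_force: 59.4
```

```bash
python3 -c "
from h import *
go([528.5,139,195],[np.pi,0,1.8])"
```

```text
shift cm [0.35 0.02 0.19] turn [0.004 0.003 0.943] | rows 6.3
q [ 0.16  0.62 -0.73  1.83  0.52  0.89  0.36] F [ 2.1 -1.6  4.2] T [-0.253 -0.364 -0.836] clk 4.65 w 22.169985386657892
```

Request:
step_arm:
  commands: [0, 0, 0, 0, 0, -0.1, 0, 0, 0, 0, 0, 0, -0.15, 0]

```text
clock: 4.85
eef_pos: [532.2, 137.7, 197.0]
tool_rot: [3.139, 0.005, 2.891]
force: [2.9, -0.8, 3.5]
width: 22.2
gripper_force: 59.2
```

```bash
python3 -c "
from h import *
go([528.5,139,195],[np.pi,0,1.8])
d=grab('side'); h=cv2.cvtColor(d['image'],cv2.COLOR_RGB2HSV); print(d['image'][229:236,260:276].min(-1))"
```

```text
shift cm [0.4  0.04 0.2 ] turn [0.005 0.003 1.091] | rows 7.3
q [ 0.19  0.63 -0.77  1.83  0.55  0.9   0.48] F [ 2.9 -0.8  3.5] T [-0.155 -0.71  -1.045] clk 4.85 w 22.180902821089376
[[ 44  46  81 106 108  92  61  50  50  55  58  48  52  27  19  21]
 [ 49  53  69  87  88  58  38  45  46  51  54  40  38  17  22  27]
 [ 48  36  41  61  74  66  44  42  41  28  26  22  23  27  34  46]
 [ 39  35  34  31  33  39  53  79  74  35  29  29  30  37  52  58]
 [ 36  33  39  38  42  44  62  82  70  44  41  42  45  54  58  52]
 [ 35  33  35  39  42  43  44  50  55  62  66  67  64  61  52  39]
 [ 36  31  33  36  40  43  46  57  68  70  68  62  53  47  38  34]]
```

Request:
step_arm:
  commands: [0, 0, 0, 0, 0, 0, 0.3, 0, 0, 0, 0, 0, 0, 0.5, 0, 0, 0, 0, 0, 0, 0.5, 0, 0, 0, 0, 0, 0, 0.5]

```text
clock: 5.3
eef_pos: [528.9, 137.9, 195.1]
tool_rot: [-3.141, -0.001, 2.892]
force: [0.5, 0.2, -0.4]
width: 42.7
gripper_force: 0.0
```

```bash
python3 - <<'E'
from h import *
go([528.5,139,195],[np.pi,0,1.8])
d=grab("side"); a=d["image"][205:245,245:290]; e=grab("top"); c=proj(e,[528.5,139,195])[0].astype(int); b=e["image"][c[1]-22:c[1]+22,c[0]-22:c[0]+22]
print(d['image'][229:236,260:276].min(-1))
save("s5.png",np.hstack([cv2.resize(a,(450,400),interpolation=cv2.INTER_CUBIC),cv2.resize(b,(350,400),interpolation=cv2.INTER_CUBIC)]))
E
```

```text
shift cm [0.07 0.1  0.01] turn [-1.000e-03 -0.000e+00  1.092e+00] | rows 7.3
q [ 0.19  0.63 -0.77  1.83  0.55  0.9   0.48] F [ 0.5  0.2 -0.4] T [ 0.003 -0.014  0.022] clk 5.3 w 42.668056544339706
[[ 56  92 110 102  74  43  42  46  46  45  43  48  47  35  17  20]
 [ 55  92 110 101  73  40  39  43  42  42  41  40  30  18  18  22]
 [ 63  94 110 100  73  44  44  49  35  27  20  21  19  18  21  29]
 [ 86 108 108  89  59  48  92 105  53  24  23  26  22  25  30  35]
 [ 72  92  88  58  46  59 108 115  56  29  33  39  39  42  45  42]
 [ 49  40  40  40  40  40  49  51  41  38  51  63  62  56  53  42]
 [ 44  31  31  36  40  43  43  46  48  52  58  65  59  47  39  36]]
```

View pics/s5.png

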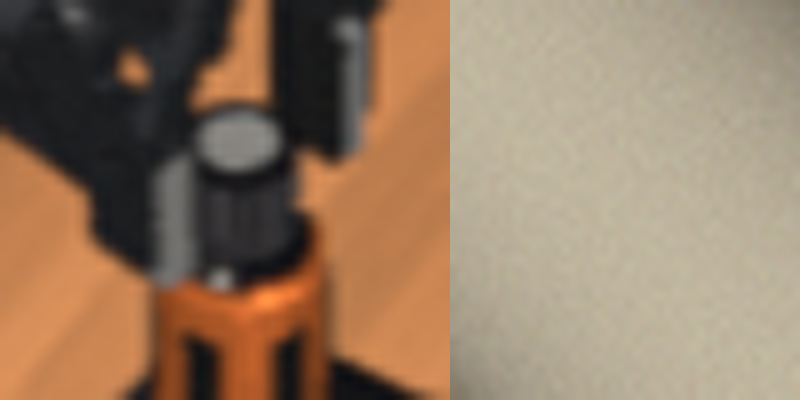

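After release the sleeve springs back to 1. The hard stop was felt at 1.0 N m without slipping, and the last numeral at (222,278) sits about 100° from the index, as it should at 1. Regrip, slightly higher and better centred.

Request:
step_arm:
  commands: [-0.2, 0, -0.3, 0, 0, 0, 0.5, -0.2, 0, -0.3, 0, 0, 0, 0.3, -0.2, 0, -0.3, 0, 0, 0, 0, -0.2, 0, -0.3, 0, 0, 0, 0, -0.2, 0, -0.3, 0, 0, 0, 0]

```text
clock: 5.9
eef_pos: [531.8, 137.5, 198.8]
tool_rot: [3.141, 0.001, 2.892]
force: [0.0, -0.8, 5.5]
width: 22.5
gripper_force: 58.7
```

```bash
python3 -c "
from h import *
go([528.5,139,195],[np.pi,0,1.8])"
```

```text
shift cm [0.36 0.06 0.38] turn [1.000e-03 1.000e-03 1.092e+00] | rows 7.3
q [ 0.19  0.63 -0.77  1.82  0.54  0.91  0.49] F [ 0.  -0.8  5.5] T [-0.117  0.073  0.031] clk 5.9 w 22.484314961953693
```

Request:
step_arm:
  commands: [0, 0, 0, 0, 0, 0.12, 0, 0, 0, 0, 0, 0, 0.24, 0, 0, 0, 0, 0, 0, 0.36, 0, 0, 0, 0, 0, 0, 0.48, 0, 0, 0, 0, 0, 0, 0.6, 0, 0, 0, 0, 0, 0, 0.7, 0, 0, 0, 0, 0, 0, 0.7, 0]

```text
clock: 6.6
eef_pos: [530.8, 136.6, 198.8]
tool_rot: [-3.14, 0.001, 2.189]
force: [-2.2, -1.8, 7.5]
width: 22.0
gripper_force: 58.9
```

```bash
python3 -c "
from h import *
go([528.5,139,195],[np.pi,0,1.8])"
```

```text
shift cm [ 0.33 -0.05  0.38] turn [-0.001  0.001  0.389] | rows 2.6
q [ 0.07  0.58 -0.58  1.83  0.41  0.86 -0.08] F [-2.2 -1.8  7.5] T [-0.503  0.548 -0.005] clk 6.6 w 21.987018551536433
```

Request:
step_arm:
  commands: [0, 0, 0, 0, 0, 0.12, 0, 0, 0, 0, 0, 0, 0.24, 0, 0, 0, 0, 0, 0, 0.36, 0, 0, 0, 0, 0, 0, 0.48, 0, 0, 0, 0, 0, 0, 0.6, 0, 0, 0, 0, 0, 0, 0.72, 0, 0, 0, 0, 0, 0, 0.78, 0, 0, 0, 0, 0, 0, 0.78, 0]

```text
clock: 7.4
eef_pos: [530.0, 137.1, 198.6]
tool_rot: [-3.14, 0.002, 1.411]
force: [-2.4, -1.3, 7.7]
width: 22.1
gripper_force: 59.4
```

```bash
python3 -c "
from h import *
go([528.5,139,195],[np.pi,0,1.8])"
```

```text
shift cm [ 0.17 -0.18  0.36] turn [-0.002  0.001 -0.389] | rows 2.6
q [-0.06  0.54 -0.36  1.83  0.25  0.81 -0.71] F [-2.4 -1.3  7.7] T [-0.198  0.992 -0.028] clk 7.4 w 22.136679230345756
```

Request:
step_arm:
  commands: [0, 0, 0, 0, 0, 0, 0.3, 0, 0, 0, 0, 0, 0, 0.7, 0, 0, 0, 0, 0, 0, 1, 0, 0, -6, 0, 0, 0, 1, 0, 0, -12, 0, 0, 0, 1, -10, 0, -12, 0, 0, 0, 1, -20, 0, -12, 0, 0, 0, 1, -20, 0, -12, 0, 0, 0, 1]

```text
clock: 8.2
eef_pos: [507.7, -11.1, 315.4]
tool_rot: [3.14, 0.0, 1.413]
force: [0.6, -0.5, 0.0]
width: 85.6
gripper_force: 0.0
```

```bash
python3 - <<'E'
from h import *
s=ctrl.read_state(); print(s["eef_pos"],s["tool_rot"])
d=grab("side"); a=d["image"][205:245,245:290]
A=[grab("top") for i in range(6)]; e=A[0]; c=proj(e,[529,138.5,195])[0]; print(c); c=c.astype(int); im=np.mean([x["image"] for x in A],0).astype(np.uint8); b=im[c[1]-14:c[1]+14,c[0]-14:c[0]+14]
save("s6.png",np.hstack([cv2.resize(a,(380,400),interpolation=cv2.INTER_CUBIC),cv2.resize(b,(400,400),interpolation=cv2.INTER_CUBIC)]))
E
```

```text
[507.73907747 -11.13342823 315.43181434] [3.14008787e+00 2.01723187e-05 1.41298265e+00]
[190.43725298 215.80513677]
```

View pics/s6.png

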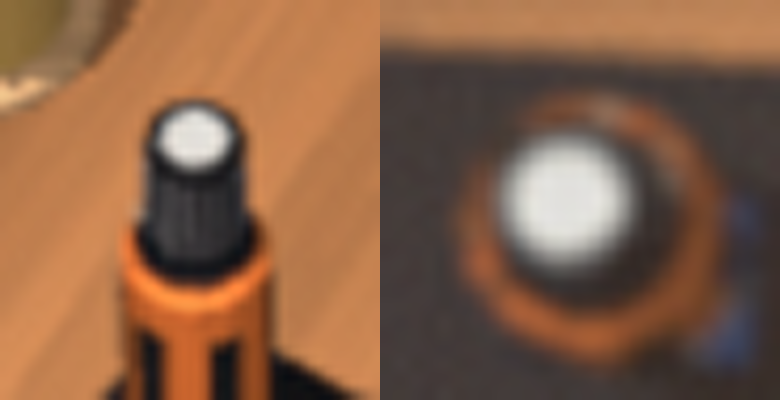

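The numerals have swung round to the -y side: a pale smear at (670,165) in the top crop, with the index at (605,105). Next I'll check the number by the angular extent of the white marks, and plan the barrel grasp.

```bash
python3 - <<'E'
from h import *
from scipy.ndimage import map_coordinates
A=[grab("top") for i in range(8)]; e=A[0]; im=np.mean([x["image"] for x in A],0).astype(float)
B=np.load("top.npz")["im"].astype(float)
# align: white cap centroid
def cap(I):
    m=I.min(-1); v,u=np.mgrid[205:225,180:202]; w=np.clip(m[205:225,180:202]-120,0,None); return (u*w).sum()/w.sum(),(v*w).sum()/w.sum()
pc=proj(e,[529,138.5,216.5])[0]; print(pc,cap(im),cap(B))
for nm,I in(("now",im),("before",B)):
    o=np.array(cap(I))-pc
    print(nm)
    for t in range(40,-141,-10):
        a=np.radians(t); row=[]
        for r,z in((13,192),(14.2,190.5),(15.4,189),(16.5,187)):
            q=proj(e,[529+r*np.cos(a),138.5+r*np.sin(a),z])[0]+o
            row.append([int(map_coordinates(I[...,k],[[q[1]],[q[0]]],order=1)[0]) for k in (0,2)])
        print(t,row)
z=np.array([.579,.579,-.574]); z/=np.linalg.norm(z); y=np.array([.707,-.707,0]);y/=np.linalg.norm(y); Rt=R.from_matrix(np.c_[np.cross(y,z),y,z])
g=np.array([529.5,138,167]); print(Rt.as_euler("xyz"))
go(g-91*z,Rt)
E
```

```text
[189.27110098 214.70158188] (np.float64(188.51292911279538), np.float64(214.50038214126488)) (np.float64(188.64185493460167), np.float64(214.50606420927468))
now
40 [[140, 133], [115, 107], [99, 86], [88, 72]]
30 [[139, 129], [118, 103], [102, 81], [101, 71]]
20 [[129, 117], [114, 93], [110, 74], [106, 59]]
10 [[115, 103], [110, 82], [105, 61], [109, 59]]
0 [[107, 92], [108, 78], [111, 68], [117, 68]]
-10 [[104, 84], [115, 82], [128, 81], [131, 80]]
-20 [[102, 73], [115, 70], [132, 71], [141, 70]]
-30 [[95, 62], [111, 59], [126, 59], [134, 58]]
-40 [[87, 61], [103, 62], [120, 62], [129, 62]]
-50 [[88, 62], [108, 66], [123, 67], [134, 65]]
-60 [[90, 65], [106, 68], [120, 67], [124, 60]]
-70 [[86, 63], [100, 67], [110, 61], [115, 54]]
-80 [[76, 54], [87, 53], [101, 49], [109, 47]]
-90 [[67, 45], [80, 44], [96, 44], [106, 44]]
-100 [[66, 42], [81, 40], [100, 39], [111, 41]]
-110 [[65, 38], [80, 38], [101, 40], [115, 42]]
-120 [[63, 38], [82, 39], [102, 40], [118, 42]]
-130 [[65, 38], [81, 39], [103, 41], [122, 43]]
-140 [[64, 39], [82, 40], [105, 43], [123, 44]]
before
40 [[145, 136], [
[... 412 characters left out ...]
7]]
-50 [[74, 44], [91, 40], [113, 45], [133, 53]]
-60 [[71, 39], [87, 40], [105, 42], [115, 44]]
-70 [[72, 42], [85, 39], [102, 40], [113, 42]]
-80 [[69, 40], [85, 39], [101, 38], [113, 42]]
-90 [[67, 41], [83, 41], [99, 42], [111, 44]]
-100 [[65, 38], [81, 39], [99, 41], [112, 42]]
-110 [[63, 36], [76, 36], [97, 36], [112, 39]]
-120 [[64, 38], [84, 39], [103, 40], [118, 40]]
-130 [[65, 38], [78, 34], [102, 39], [122, 42]]
-140 [[65, 38], [80, 34], [102, 40], [120, 44]]
[ 3.14159265 -0.9593992   0.78539816]
shift cm [ 8.85 -4.56  9.55] turn [-0.301  0.927  0.578] | rows 7.6
q [ 0.24  0.35 -0.38  1.78  0.15  1.04 -0.35] F [ 0.7  0.3 -1. ] T [-0.013 -0.014 -0.002] clk 8.95 w 85.43898342316673
```

The end of the white numerals moved from about -22° to -80°, three clicks. The side view showed one click between the start and 1, so the start was 2 and it is now set to 5. Next: the pre-grasp pose at the barrel.

Request:
step_arm:
  commands: [8.8, -4.6, 9.5, -0.3, 0.93, 0.58, 1, 8.8, -4.6, 9.5, -0.3, 0.93, 0.58, 1, 8.8, -4.6, 9.5, -0.3, 0.93, 0.58, 1, 8.8, -4.6, 9.5, -0.3, 0.93, 0.58, 1, 8.8, -4.6, 9.5, -0.3, 0.93, 0.58, 1, 8.8, -4.6, 9.5, -0.3, 0.93, 0.58, 1, 8.8, -4.6, 9.5, -0.3, 0.93, 0.58, 1, 8.8, -4.6, 9.5, -0.3, 0.93, 0.58, 1, 8.8, -4.6, 9.5, -0.3, 0.93, 0.58, 1, 8.8, -4.6, 9.5, -0.3, 0.93, 0.58, 1]

```text
clock: 9.95
eef_pos: [422.6, 28.3, 269.2]
tool_rot: [-3.086, -0.872, 0.845]
force: [1.6, -4.1, -2.7]
width: 85.5
gripper_force: 0.0
```

```bash
cat >> h.py <<'E'
_z=np.array([.579,.579,-.574]); _z/=np.linalg.norm(_z); _y=np.array([.707,-.707,0]);_y/=np.linalg.norm(_y); Rg=R.from_matrix(np.c_[np.cross(_y,_z),_y,_z])
E
python3 - <<'E'
from h import *
go(np.array([529.5,138,167])+19*_z if 0 else np.array([529.5,138,167])+19*Rg.apply([0,0,1]),Rg); print(ctrl.read_state()["eef_pos"])
E
```

```text
shift cm [ 2.17  1.93 20.1 ] turn [-0.103  0.088  0.034] | rows 4.1
q [ 1.36  0.64 -1.24  2.44 -1.1   0.23  0.66] F [ 1.6 -4.1 -2.7] T [-0.854  0.562 -0.125] clk 9.95 w 85.46933807057619
[422.59332869  28.33124313 269.20226847]
```

Leaning outward runs into joint limits (q4, q5, q6). I'll use the mirrored grasp instead, with the tool leaning back towards the base from the far side. First a tool-down waypoint.

```bash
sed -i '$d' h.py; cat >> h.py <<'E'
zg=np.array([-.579,.579,-.574]); zg/=np.linalg.norm(zg); yg=np.array([1,1,0])/2**.5; Rg=R.from_matrix(np.c_[np.cross(yg,zg),yg,zg])
E
python3 - <<'E'
from h import *
go([560,10,330],[np.pi,0,2.0])
E
```

```text
shift cm [ 9.64 11.59  1.38] turn [ 0.455 -0.799 -1.053] | rows 9.3
q [ 1.36  0.64 -1.24  2.44 -1.1   0.23  0.66] F [ 1.6 -4.1 -2.7] T [-0.854  0.562 -0.125] clk 9.95 w 85.46933807057619
```

Request:
step_arm:
  commands: [9.6, 11.6, 1.4, 0.455, -0.8, -1.05, 1, 9.6, 11.6, 1.4, 0.455, -0.8, -1.05, 1, 9.6, 11.6, 1.4, 0.455, -0.8, -1.05, 1, 9.6, 11.6, 1.4, 0.455, -0.8, -1.05, 1, 9.6, 11.6, 1.4, 0.455, -0.8, -1.05, 1, 9.6, 11.6, 1.4, 0.455, -0.8, -1.05, 1, 9.6, 11.6, 1.4, 0.455, -0.8, -1.05, 1, 9.6, 11.6, 1.4, 0.455, -0.8, -1.05, 1, 9.6, 11.6, 1.4, 0.455, -0.8, -1.05, 1, 9.6, 11.6, 1.4, 0.455, -0.8, -1.05, 1]

```text
clock: 10.95
eef_pos: [557.7, 10.4, 324.6]
tool_rot: [-3.13, -0.003, 2.001]
force: [-0.5, 0.1, -0.1]
width: 85.6
gripper_force: 0.0
```

```bash
python3 -c "
from h import *
go(np.array([529.5,138,167])-91*zg,Rg);print(ctrl.read_state()['eef_pos'],ctrl.read_state()['tool_rot'],Rg.as_euler('xyz'))"
```

```text
shift cm [ 5.76  5.47 10.49] turn [ 0.16   0.944 -0.332] | rows 6.8
q [ 0.29  0.45 -0.54  1.63  0.25  1.14  0.12] F [-0.5  0.1 -0.1] T [-0.007  0.036 -0.014] clk 10.95 w 85.61508634854147
[557.70034178  10.43289984 324.59903141] [-3.13008765e+00 -2.54690262e-03  2.00114475e+00] [ 3.14159265 -0.9593992   2.35619449]
```

Request:
step_arm:
  commands: [5.8, 5.5, 10.5, 0.16, 0.944, -0.33, 1, 5.8, 5.5, 10.5, 0.16, 0.944, -0.33, 1, 5.8, 5.5, 10.5, 0.16, 0.944, -0.33, 1, 5.8, 5.5, 10.5, 0.16, 0.944, -0.33, 1, 5.8, 5.5, 10.5, 0.16, 0.944, -0.33, 1, 5.8, 5.5, 10.5, 0.16, 0.944, -0.33, 1, 5.8, 5.5, 10.5, 0.16, 0.944, -0.33, 1, 5.8, 5.5, 10.5, 0.16, 0.944, -0.33, 1, 5.8, 5.5, 10.5, 0.16, 0.944, -0.33, 1]

```text
clock: 11.85
eef_pos: [581.8, 85.7, 218.2]
tool_rot: [3.141, -0.962, 2.349]
force: [0.1, -0.0, 0.9]
width: 85.3
gripper_force: 0.0
```

```bash
python3 -c "
from h import *
go(np.array([529.5,138,167])+19*zg,Rg);print(ctrl.read_state()['eef_pos'],ctrl.read_state()['tool_rot'],Rg.as_euler('xyz'))
d=grab('side'); save('s7.png',d['image'],(200,130,340,270),4)"
```

```text
shift cm [ 0.02 -0.08 10.9 ] turn [ 0.006 -0.003 -0.004] | rows 2.2
q [ 0.43  1.12 -0.77  1.13 -0.08  1.67  0.59] F [ 0.1 -0.   0.9] T [-0.552 -0.523 -0.031] clk 11.85 w 85.26167663331503
[581.84566853  85.74744495 218.214152  ] [ 3.14138993 -0.9621163   2.34853783] [ 3.14159265 -0.9593992   2.35619449]
```

View pics/s7.png

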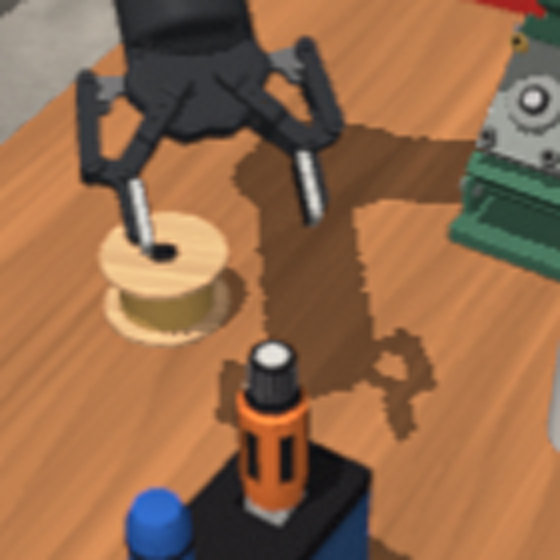

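The pose is comfortable. The driver is at (272,430) with the open fingers aimed at it. Next: advance and close.

Request:
step_arm:
  commands: [0, -0.1, 4, 0, 0, 0, 1, 0, -0.1, 8, 0, 0, 0, 1, 0, -0.1, 10.9, 0, 0, 0, 1, 0, -0.1, 10.9, 0, 0, 0, 0.7, 0, -0.1, 10.9, 0, 0, 0, 0.4, 0, -0.1, 10.9, 0, 0, 0, 0.3, 0, -0.1, 10.9, 0, 0, 0, 0, 0, -0.1, 10.9, 0, 0, 0, 0, 0, -0.1, 10.9, 0, 0, 0, 0]

```text
clock: 12.8
eef_pos: [520.0, 148.0, 158.0]
tool_rot: [3.137, -0.961, 2.351]
force: [2.5, -1.7, 6.6]
width: 35.1
gripper_force: 59.6
```

```bash
python3 -c "
from h import *
go(np.array([529.5,138,280])+19*zg,Rg);print(ctrl.read_state()['eef_pos'],np.array([529.5,138,167])+19*zg)"
```

```text
shift cm [ 9.2  -0.01 -6.22] turn [ 0.009 -0.002 -0.003] | rows 2.2
q [ 0.42  1.12 -0.78  1.41 -0.09  1.39  0.6 ] F [ 2.5 -1.7  6.6] T [-0.308 -0.176  0.131] clk 12.8 w 35.1342250937189
[519.98574049 148.04462014 158.01598554] [518.49876897 149.00123103 156.09377097]
```

Request:
step_arm:
  commands: [1.64, 0, -1.15, 0, 0, 0, 0, 3.28, 0, -2.3, 0, 0, 0, 0, 4.92, 0, -3.44, 0, 0, 0, 0, 6.56, 0, -4.6, 0, 0, 0, 0, 8.2, 0, -5.74, 0, 0, 0, 0, 9.83, 0, -6.88, 0, 0, 0, 0, 11.5, 0, -8.05, 0, 0, 0, 0, 11.5, 0, -8.05, 0, 0, 0, 0]

```text
clock: 13.6
eef_pos: [519.4, 149.0, 300.5]
tool_rot: [3.133, -0.96, 2.357]
force: [0.0, 0.3, -3.1]
width: 35.1
gripper_force: 60.7
```

```bash
python3 - <<'E'
from h import *
s=ctrl.read_state(); print(s["eef_pos"],s["tool_rot"],s["width"],s["force"],np.round(s["qpos"],2))
d=grab('side'); p=proj(d,[[528,139,160+140],[528,139,160]]); print(p)
c=cloud(d); im=d["image"]; hsv=cv2.cvtColor(im,cv2.COLOR_RGB2HSV); X,Y,Z=np.moveaxis(c,-1,0)
np.savez("lift.npz",c=c,im=im)
save('s8.png',im,(195,100,345,250),4)
E
```

```text
[519.36270092 149.00774287 300.45447829] [ 3.13265836 -0.95990223  2.35650797] 35.09461337478884 [ 0.01491105  0.25620188 -3.11439727] [ 0.44  0.95 -0.84  1.34 -0.18  1.57  0.51]
[[267.12346837 186.59334939]
 [267.95395044 237.50057766]]
```

View pics/s8.png

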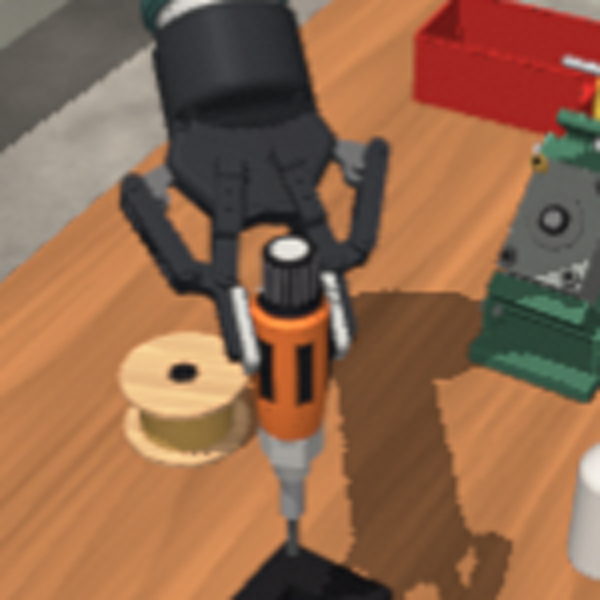

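The driver is out of the nest and hangs vertical: cap at (290,248), bit tip at (293,552), tip clear above the rack. Next: measure its axis in the hand and work out the next move.

```bash
cat >> h.py <<'E'
SC=np.array([564,-262,168.]); AX=np.array([.028,.706,.707]); AX/=np.linalg.norm(AX)
def blob(m):
    k,l,st,ce=cv2.connectedComponentsWithStats(m.astype(np.uint8)); i=1+st[1:,4].argmax(); return l==i,ce[i]
E
python3 - <<'E'
from h import *
s=ctrl.read_state(); p=np.array(s["eef_pos"]); R0=R.from_euler("xyz",s["tool_rot"])
pr=[[529,139,359],[529,139,162]]
for n in("side","top"):
    d=grab(n); q=proj(d,pr); print(n,"pred cap/tip",q.round(1).tolist())
    im=d["image"]; c=cloud(d); hsv=cv2.cvtColor(im,cv2.COLOR_RGB2HSV)
    u,v=q[0].astype(int); w=np.zeros((384,512),bool); w[v-12:v+13,u-12:u+13]=1
    b,ce=blob(w&(hsv[...,1]<40)&(im.min(-1)>150)); print("cap",ce,b.sum(),np.median(c[b],0))
    o=(hsv[...,0]<16)&(hsv[...,1]>190)&(c[...,2]>220)&(abs(c[...,0]-530)<60)&(abs(c[...,1]-140)<60)
    if o.sum()>10: print("orange",np.argwhere(o)[:,::-1].mean(0),np.median(c[o],0),o.sum())
    if n=="side":
        X,Y,Z=np.moveaxis(c,-1,0)
        for z0 in range(170,350,15):
            m=(abs(Z-z0)<7)&(abs(X-529)<40)&(abs(Y-139)<40)&(np.arange(512)[None]>255)&(np.arange(512)[None]<282)
            if m.sum()>2: uv=np.argwhere(m)[:,::-1]; print(z0,c[m].mean(0).round(1),"pix",uv.mean(0).round(1),uv[:,0].min(),uv[:,0].max(),"axis pix",proj(d,[529,139,z0])[0].round(1))
E
```

```text
side pred cap/tip [[266.2, 161.2], [267.5, 236.7]]
cap [267.         162.71428571] 35 [527.08086793 138.56881892 355.90849589]
orange [268.20679012 194.08024691] [518.3812924  153.40014266 293.93099236] 324
170 [524.5 140.7 169.9] pix [268.9 235.4] 268 270 axis pix [267.5 234.1]
185 [524.3 141.3 185.5] pix [268.8 230.4] 266 271 axis pix [267.4 229.1]
200 [524.2 142.9 199.8] pix [268.4 226. ] 266 271 axis pix [267.3 223.9]
215 [523.2 143.4 215.1] pix [268.6 221. ] 264 273 axis pix [267.2 218.7]
230 [521.8 146.6 231.1] pix [268.4 216.4] 261 276 axis pix [267.1 213.3]
245 [520.1 147.2 244.8] pix [268.9 211.9] 261 276 axis pix [267.  207.8]
260 [519.7 149.9 260. ] pix [268.3 207. ] 260 276 axis pix [266.9 202.2]
275 [519.1 150.6 275.3] pix [268.3 201.4] 259 278 axis pix [266.8 196.4]
290 [518.4 150.  290.1] pix [268.6 195.5] 256 281 axis pix [266.7 190.5]
305 [518.2 150.4 305.7] pix [268.5 189.3] 256 281 axis pix [266.6 184.4]
320 [521.7 141.2 320.6] pix [269.3 179.8] 256 281 axis pix [266.5 178.2]
335 [526.4 129.3 334.8] pix [270.2 169.6] 256 281 axis pix [266.4 171.8]
top pred cap/tip [[179.8, 206.0], [191.9, 217.4]]
cap [179.2        206.89230769] 65 [527.64102519 140.6599455  356.18930644]
```

```bash
cat >> h.py <<'E'
# driver in the tool frame (measured hanging vertical)
P0=np.array([519.36,149.0,300.45]); RR=R.from_euler("xyz",[3.13266,-.9599,2.35651])
tipT=RR.inv().apply(np.array([527.7,139.8,160])-P0); axT=RR.inv().apply([0,0,1.])
def place(gap,sc=SC,ax=AX,tipT=tipT,axT=axT):
    Q=R.align_vectors([ax,[1,0,0]],[[0,0,1],[1,0,0]],weights=[1e6,1])[0]
    s=ctrl.read_state(); R0=R.from_euler("xyz",s["tool_rot"])
    Rt=R.align_vectors([ax],[RR.apply(axT)])[0]*RR
    p=np.array(sc)+gap*np.array(ax)-Rt.apply(tipT); print("TCP target",p.round(1),Rt.as_euler("xyz").round(3)); go(p,Rt)
E
sed -i '/Q=R.align/d' h.py
python3 - <<'E'
from h import *
place(70)
E
```

```text
TCP target [ 561.5 -106.7  310.6] [-2.574 -0.309  1.99 ]
shift cm [-10.92 -14.8  -18.16] turn [ 0.326 -0.538  0.464] | rows 5.2
q [ 0.44  0.95 -0.84  1.35 -0.18  1.56  0.51] F [-0.4  0.4 -3.6] T [-1.033 -0.938 -0.045] clk 13.75 w 34.820794096224674
```

Request:
step_arm:
  commands: [-0.8, -1, -1.3, 0.02, -0.035, 0.03, 0, -2.2, -3, -3.6, 0.065, -0.11, 0.09, 0, -3.8, -5.2, -6.4, 0.115, -0.19, 0.16, 0, -5.5, -7.4, -9.1, 0.163, -0.27, 0.23, 0, -7.1, -9.6, -11.8, 0.212, -0.35, 0.3, 0, -8.7, -11.8, -14.5, 0.26, -0.43, 0.37, 0, -9.8, -13.3, -16.3, 0.293, -0.485, 0.418, 0, -10.6, -14.3, -17.6, 0.316, -0.522, 0.45, 0, -10.9, -14.8, -18.2, 0.326, -0.538, 0.464, 0, -10.9, -14.8, -18.2, 0.326, -0.538, 0.464, 0]

```text
clock: 14.75
eef_pos: [561.6, -106.4, 310.4]
tool_rot: [-2.574, -0.312, 1.989]
force: [-0.3, 1.7, -3.7]
width: 35.5
gripper_force: 60.6
```

```bash
python3 - <<'E'
from h import *
place(20)
s=ctrl.read_state(); R0=R.from_euler("xyz",s["tool_rot"]); p=np.array(s["eef_pos"]); tip=p+R0.apply(tipT); a=R0.apply(axT)
print("tip",tip,"ax",a,"gap vec",tip-SC,"along",(tip-SC)@AX)
for n in("side","top"):
    d=grab(n); q=proj(d,[tip,tip+196.5*a,SC]); print(n,q.round(1).tolist()); np.savez(n+"F.npz",im=d["image"],c=cloud(d))
d=np.load("sideF.npz")["im"]; e=np.load("topF.npz")["im"]
save("s9.png",np.hstack([cv2.resize(d[90:190,270:370],(400,400),interpolation=cv2.INTER_CUBIC),cv2.resize(e[155:255,290:390],(400,400),interpolation=cv2.INTER_CUBIC)]))
E
```

```text
TCP target [ 560.1 -142.1  275.2] [-2.574 -0.309  1.99 ]
shift cm [-4.13 -0.07  2.85] turn [ 0.    -0.002  0.001] | rows 1.0
q [ 0.32  0.88 -0.52  1.04  0.3   1.95  0.37] F [-0.3  1.7 -3.7] T [ 0.061 -1.004  0.023] clk 14.75 w 35.52068465216629
tip [ 565.942092   -211.94646402  217.07872614] ax [0.02896307 0.70449292 0.70911978] gap vec [ 1.942092   50.05353598 49.07872614] along 70.12348443766636
side [[321.8, 132.6], [298.1, 107.2], [328.6, 139.5]]
top [[352.2, 194.1], [295.4, 180.9], [369.0, 197.9]]
```

View pics/s9.png

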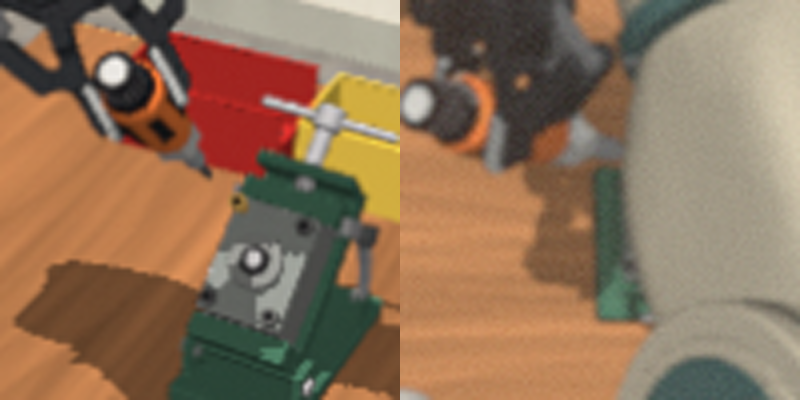

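Side view: the bit tip at (210,176) points down the slope at the yellow screw (240,201). Cap and tip lie within about 1 px of the prediction. In the top view the arm hides the screw. Closing in to a 20 mm gap.

Request:
step_arm:
  commands: [-0.6, 0, 0.4, 0, 0, 0, 0, -1.5, 0, 1, 0, 0, 0, 0, -2.5, 0, 1.7, 0, 0, 0, 0, -3.4, 0, 2.3, 0, 0, 0, 0, -3.9, -0.1, 2.7, 0, 0, 0, 0, -4.1, -0.1, 2.85, 0, 0, 0, 0, -4.1, -0.1, 2.85, 0, 0, 0, 0, -4.1, -0.1, 2.85, 0, 0, 0, 0]

```text
clock: 15.65
eef_pos: [560.1, -141.7, 276.8]
tool_rot: [-2.576, -0.311, 1.991]
force: [0.2, 0.1, -2.1]
width: 35.5
gripper_force: 60.6
```

```bash
python3 - <<'E'
from h import *
place(20)
s=ctrl.read_state(); R0=R.from_euler("xyz",s["tool_rot"]); p=np.array(s["eef_pos"]); tip=p+R0.apply(tipT); a=R0.apply(axT)
print("tip",tip,"ax",a,"along",(tip-SC)@AX,"lat",(tip-SC)-((tip-SC)@AX)*AX)
for n in("side","top"):
    d=grab(n); c=cloud(d); im=d["image"]; hsv=cv2.cvtColor(im,cv2.COLOR_RGB2HSV); q=proj(d,[tip,tip+196.5*a,tip+60*a,SC]); print(n,q.round(1).tolist())
    u,v=q[1].astype(int); w=np.zeros((384,512),bool); w[v-10:v+11,u-10:u+11]=1
    b,ce=blob(w&(hsv[...,1]<40)&(im.min(-1)>130)); print("cap",ce,b.sum(),np.median(c[b],0),"pred",tip+196.5*a)
    # points belonging to driver's front part by depth
    t=(c-tip)@a; r=np.linalg.norm(c-tip-t[...,None]*a,axis=-1)
    for lo,hi in((0,30),(34,58),(62,73),(78,90),(96,112)):
        m=(t>lo)&(t<hi)&(r<24); 
        if m.sum()>2: uv=np.argwhere(m)[:,::-1].mean(0); tm=t[m].mean(); print((lo,hi),m.sum(),"pix",uv.round(1),"axis pix",proj(d,[tip+tm*a])[0].round(1),"off",(c[m].mean(0)-tip-tm*a).round(1))
    if n=="side": save("s10.png",im,(280,90,360,170),7)
E
```

```text
TCP target [ 560.1 -142.1  275.2] [-2.574 -0.309  1.99 ]
shift cm [-0.08  0.06  0.13] turn [ 0.002 -0.001  0.002] | rows 0.0
q [ 0.37  0.91 -0.51  1.07  0.34  1.89  0.41] F [ 0.2  0.1 -2.1] T [ 0.021 -0.994 -0.001] clk 15.65 w 35.53006162216308
tip [ 564.75991561 -247.33335601  183.53067503] ax [0.02686825 0.70474186 0.70895487] along 21.36606375891251 lat [ 0.16138714 -0.42482374  0.41783128]
side [[326.6, 137.2], [305.1, 113.8], [320.8, 130.9], [328.6, 139.5]]
cap [304.78947368 114.10526316] 38 [ 570.15743058 -107.35836166  322.89362803] pred [ 570.0395268  -108.85158144  322.84030793]
(0, 30) 7 pix [326. 137.] axis pix [325.5 136. ] off [-2.3  1.7 -1.6]
(34, 58) 14 pix [323.5 134.5] axis pix [322.7 132.9] off [-3.8  2.6 -2.4]
(78, 90) 20 pix [321.1 131.5] axis pix [318.4 128.2] off [-10.1   4.7  -4.3]
(96, 112) 20 pix [319.5 129.6] axis pix [316.  125.6] off [-12.5   5.4  -4.9]
top [[364.4, 196.7], [311.8, 184.5], [350.0, 193.3], [369.0, 197.9]]
cap [310.14 184.06] 50 [ 570.8247282  -105.20715976  324.56200502] pred [ 570.0395268  -108.85158144  322.84030793]
(0, 30) 11 pix [359.6 195.6] axis pix [359.5 195.5] off [-0.3 -0.3  0.3]
(34, 58) 33 pix [354.4 194.2] axis pix [353.3 194.1] off [-0.6 -1.8  1.9]
(62, 73) 12 pix [350.2 193.5] axis pix [348.  192.9] off [-2.  -3.8  3.8]
(78, 90) 30 pix [347.7 193.6] axis pix [343.7 191.9] off [-4.8 -6.7  6.8]
(96, 112) 34 pix [343.4 193.9] axis pix [338.5 190.7] off [-8.2 -8.1  8.3]
```

View pics/s10.png

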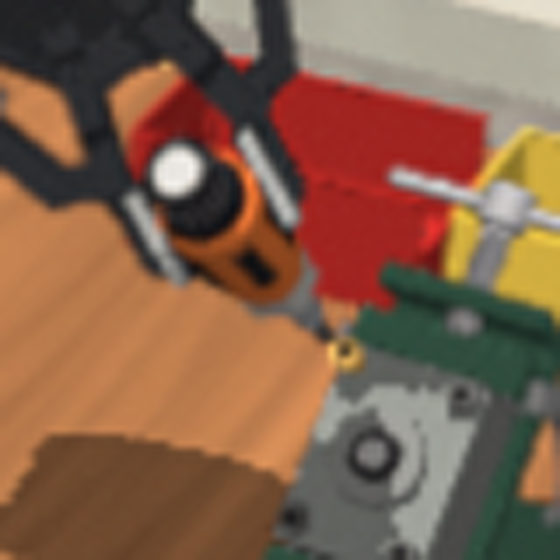

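Side view: the bit (about (326,331)) points straight at the yellow screw's socket (346,353), in line. Last check: the gap and lateral offset.

```bash
python3 - <<'E'
from h import *
from scipy.ndimage import map_coordinates as mc
s=ctrl.read_state(); R0=R.from_euler("xyz",s["tool_rot"]); p=np.array(s["eef_pos"]); tip=p+R0.apply(tipT); a=R0.apply(axT)
for n in("side","top"):
    A=[grab(n) for i in range(3)]; d=A[0]; im=np.mean([x["image"] for x in A],0); c=cloud(d); print(n)
    q0,q1=proj(d,[tip,tip+30*a]); e=(q1-q0)/np.linalg.norm(q1-q0); nrm=np.array([-e[1],e[0]])
    for t in range(-28,45,4):
        q=proj(d,[tip+t*a])[0]; L=[q+k*nrm for k in(-3,-2,-1,0,1,2,3)]
        print(t,[int(mc(im.sum(-1)/3,[[x[1]],[x[0]]],order=1)[0]) for x in L],np.round(((c[int(round(q[1])),int(round(q[0]))]-tip)@a),0), np.round(im[int(round(q[1])),int(round(q[0]))]))
E
```

```text
side
-28 [150, 147, 124, 79, 109, 96, 68] -22.0 [98. 77. 47.]
-24 [150, 160, 111, 83, 94, 94, 68] -22.0 [98. 77. 47.]
-20 [146, 170, 130, 94, 95, 94, 70] -25.0 [142. 111.  63.]
-16 [140, 161, 151, 106, 108, 96, 77] -25.0 [142. 111.  63.]
-12 [136, 142, 159, 111, 112, 102, 90] -28.0 [145. 117.  79.]
-8 [131, 127, 119, 95, 116, 113, 104] 4.0 [114.  90.  60.]
-4 [127, 117, 82, 83, 107, 120, 116] 4.0 [114.  90.  60.]
0 [126, 103, 64, 69, 105, 125, 122] 3.0 [103.  79.  63.]
4 [127, 99, 63, 62, 108, 125, 126] 13.0 [53. 49. 48.]
8 [127, 100, 59, 65, 103, 127, 130] 19.0 [93. 73. 60.]
12 [130, 101, 69, 72, 101, 127, 130] 23.0 [67. 67. 68.]
16 [129, 101, 75, 77, 103, 124, 124] 23.0 [67. 67. 68.]
20 [126, 100, 79, 85, 101, 121, 120] 32.0 [90. 87. 86.]
24 [122, 93, 85, 89, 96, 114, 111] 38.0 [87. 88. 89.]
28 [117, 94, 86, 90, 94, 104, 104] 45.0 [91. 92. 93.]
32 [117, 92, 90, 94, 95, 94, 95] 45.0 [91. 92. 93.]
36 [116, 95, 95, 99, 98, 94, 87] 67.0 [107. 107. 104.]
40 [114, 98, 101, 106, 104, 96, 83] 67.0 [107. 107. 104.]
44 [111, 96, 104, 109, 110, 101, 92] 82.0 [112. 111. 108.]
top
-28 [145, 148
[... 405 characters left out ...]
9.0 [151. 143. 125.]
0 [128, 131, 133, 134, 134, 135, 136] 409.0 [144. 136. 119.]
4 [122, 125, 126, 127, 127, 128, 127] 407.0 [132. 126. 110.]
8 [122, 122, 115, 114, 117, 119, 120] 407.0 [132. 126. 110.]
12 [115, 112, 98, 96, 103, 105, 108] 404.0 [112. 107.  96.]
16 [103, 96, 85, 82, 89, 93, 98] 16.0 [88. 86. 81.]
20 [93, 86, 79, 77, 81, 88, 94] 22.0 [75. 75. 69.]
24 [90, 85, 84, 83, 85, 90, 93] 22.0 [85. 81. 75.]
28 [93, 91, 95, 95, 98, 98, 94] 29.0 [95. 94. 92.]
32 [93, 96, 102, 104, 105, 103, 94] 37.0 [105. 103. 104.]
36 [92, 97, 104, 107, 104, 101, 96] 44.0 [109. 108. 106.]
40 [90, 95, 104, 106, 104, 101, 96] 48.0 [107. 105. 104.]
44 [88, 95, 105, 108, 107, 102, 96] 51.0 [110. 109. 106.]
```

The bit and socket line up within about 1 mm in both views, and the gap is about 20 mm. The arm is still and the grip is 60 N, so I'm handing in.

```bash
python3 -c "
from h import *
s=ctrl.read_state(); print(s['clock'],np.round(s['qd'],3),s['gripper_force']); print(ctrl.finish_job())"
```

```text
16.05 [ 0.    -0.     0.001  0.001  0.001 -0.002  0.001] 60.56051641702652
the job is handed in; nothing more can be done
None
```

I handed the job in at 16 s: the driver is held steady in the gripper, in line with the proud screw to about 1 mm and about 20 mm short of it, and nothing else was touched. The 5 setting rests on counted clicks from the stop below 1 and on where the numerals sat; the images were too coarse to read the number itself.

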